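# Check the rear suspension of a model car by pressing it down

### The job

The model race car on the glass board needs its rear suspension checked: with the fingertips press down gently on the wide flat plate on top of the car's rear end until it has sunk about a centimetre, and keep it there for about two seconds. Then let it spring back up and draw the hand away. Do not push it down to its stops, do not lift or shove the car, and leave the smaller plate at the front end and the things around the car alone.

Things in the scene. Friction and masses are not known exactly. Their poses are not given: they have to be found in the camera images.
- car: Wheels and axles of a loose 1:10 model car without body shell (1.6 kg, 365 x 190 mm), standing on four locked 62 mm wheels on a fixed glass board (400 x 220 x 6 mm); it may face any way. Origin: midway between the wheels, level with their undersides. x to the car's front, y to its left, z up. A wide black bumper (165 mm, x = 171 to 193 mm) crosses the front end only. The chassis is sprung on it.
- rear_top (a point): Spot to press: centre of the upper face of the rear plate, the larger of two bare aluminium plates on the car, 40 mm along it, 74 across. At rest 115 mm behind the car's origin, 90 mm above it (96 above the table). It sinks 1 mm per 0.6 N, well damped, springs back; hard stops 20 mm down. Two thin black posts, tops 13 mm above it, stand 48 mm behind, 36 to either side.
- front_top (a point): Centre of the upper face of the front plate, not to be touched: the smaller bare aluminium plate on top of the front end, 22 mm along the car, 46 mm across it. At rest 115 mm ahead of the car's origin and 82 mm above it.
- rear_plate: The rear plate itself, 5 mm thick, fixed to the sprung chassis (see rear_top). Origin at the centre of its underside, 5 mm below rear_top; axes as the car's.
- front_plate: The front plate itself (see front_top). Origin at the centre of its underside, 5 mm below front_top.
- spare_wheel: Loose spare wheel, black tyre lying flat on the table beside the car, 62 mm diameter, 26 mm high. Origin at the centre of its underside.
- driver: Loose hex driver lying on the table on the other side of the car: square aluminium handle 95 x 20 x 20 mm (x = -92 to 2 mm) and a 7 mm steel shank to x = 87 mm. Origin on its underside, near where handle and shank meet.
- spray: Loose upright spray can, 56 mm diameter, 150 mm high, standing to the right (-y) of the car. Origin at the centre of its underside.
- charger: Fixed battery charger, grey box 120 x 150 x 54 mm with four buttons on top, to the left (+y) of the car. Origin at the centre of its underside.

How it is judged:
By the outcome, as a careful person would: the job done as asked, in the order asked, and still so for the second after the job is handed in, with the robot touching nothing.
It also fails if it takes over 40 s, if anything falls off the work surface, if the arm or the gripper's body presses on something with over 40 N, if the wrist force passes 120 N, or if a joint passes its speed limit or range.

### The arm

A 6-joint arm with a two-finger parallel gripper is mounted at the origin on the work surface. World frame = base frame: x ahead of the robot, y to its left, z up, the work surface at z = 0. Lengths are in m, angles in rad, forces in N, time in s.
With the tool pointing down it reaches from about 0.325 to 0.9 m from the base axis. Payload 6.1 kg.
Tool frame: the origin (TCP) lies midway between the tips of the shut fingers; the grasp point (between the pads) lies 19 mm behind it; y points along the fingers, x is the direction in which the jaws open and shut, and the axes are right-handed (so a half turn about y gives the same grasp; the last joint's range is limited). The gripper opens to 87 mm and grips with 3 to 60 N. Pads are 19 mm wide; open, the fingers measure 117 mm over their backs; the gripper's body (75 mm by 190 mm) begins 51 mm behind the grasp point.
Start: joints at [-1.465, 0.22, 1.526, -0, 1.395, -0.126], TCP at [0.144, -0.608, 0.223] pointing down, gripper open.
Joint ranges: [-2.98, 2.98], [-0.91, 2.08], [0.09, 2.57], [-1.24, 4.39], [0.2, 2.65], [-2.68, 2.68]. Speed limits (rad/s): [2.57, 2.57, 3.01, 3.14, 3.14, 3.14].

### API

Orientations are given as a 3x3 rotation matrix whose columns are the frame's x, y, z axes.
In Python, from bench import ctrl, cams, workorder gives the robot as it stands.
- The arm moves only by the tool drive_tool, never from a script. Its argument "rows" is a list of rows, each a list of 3 entries, a list of its own where there are three numbers: the shift along the tool's x, y, z in m, then the turn, a rotation vector about the tool's x, y, z in rad, then the finger opening in m, from 0 to 0.087. A call has 1 to 8 rows; each row shifts and turns the commanded pose from where the row before left it, along the tool's axes as they then stand; what a row does not reach is not made up. A row lasts 1/8 s, in which the tool goes at most 62.5 mm and 10.7 degrees, less where a joint would pass 70% of its speed; a pose out of reach is approached as far as the arm can. A call is refused whole if a number of a shift passes 0.0625 or a number of a turn 0.188, either way. A call with a gripper value outside its range is refused whole. The fingers move at their own pace and stop on an object; the grip force is fixed at half the most. Time passes only in rows, so rows that do not move let the fingers close. It gives the time, the measured TCP pose, the force and the opening at its end, in the units of the state.
- ctrl.state(): the state, without advancing time (a new reading comes with each control period).
- cams.grab_frame(name): name is "scene" or "side" or "wrist"; returns the picture (420x560x3 uint8, red, green, blue); there is no depth.
- cams.get_calibration(name): a dict with "mtx" (3x3 intrinsics, pixels), "R" (3x3) and "t" (3): a world point X has camera coordinates R X + t. Camera axes: x right, y down, z forward; pixel columns grow to the right and rows downward; lengths in m; the calibration is good to about 2 mm. A picture is of the moment at which its call begins: read the wrist's pose just before it. get_calibration takes no time and is no camera call; for the wrist camera it gives the pose at the moment of the call.
- workorder.job_done(): hands the job in, once; it reports no verdict.
The state is a dict: "clock": time; "joint_pos": joint angles; "qvel": joint speeds; "joint_torque": joint torques, N m; "position": TCP position; "eef_rot": TCP orientation; "ft_force": force on the tool from outside, world axes, zero at the start; "torque": the same for the moment, N m; "grip_width": opening from 0.0 (shut) to 1.0 (fully open).
Only numpy, scipy, OpenCV 4.12 (cv2) and the standard library are available. Lean on these libraries where they do the work, as an engineer would, in place of code of your own. Each camera call takes 0.05 s, during which the arm holds its last target.

## Working session

There is one attempt and no reset: what is moved stays moved. The work goes in short steps, Python scripts to look and compute and a tool call to move; the robot and the scene stay as the last step left them, time stands still between calls to the robot, and variables do not carry over. Pictures are saved under pics/ and viewed, and the job is handed in when it is done.

Besides the shell and the picture viewer there is one more tool, called after "Request:" in YAML: its name, and indented under it one key for each argument. drive_tool: Moves the arm, as the interface text tells. Its arguments: {"type":"object","properties":{"rows":{"type":"array"}},"required":["rows"]}

```bash
mkdir -p pics; python3 - <<'E'
from bench import ctrl,cams
import cv2,numpy as np
s=ctrl.state();print(s['clock'],s['position'],np.round(s['eef_rot'],3).tolist(),s['ft_force'],s['grip_width'])
for n in("scene","side"):
    im=cams.grab_frame(n);cv2.imwrite(f'pics/{n}0.png',im[:,:,::-1])
    c=cams.get_calibration(n);print(n,{k:np.round(v,4).tolist() for k,v in c.items() if k in('mtx','R','t')})
E
```

```text
0.0 [ 0.1435275  -0.60763641  0.22142799] [[0.23, -0.0, 0.973], [-0.973, 0.002, 0.23], [-0.002, -1.0, 0.0]] [-0.04800053 -0.46699964  0.01517345] 1.0051414533793777
scene {'mtx': [[511.998, 0.0, 280.2779], [0.0, 511.998, 209.2331], [0.0, 0.0, 1.0]], 'R': [[-0.531, 0.8474, -0.0011], [0.5883, 0.3677, -0.7202], [-0.6098, -0.3831, -0.6938]], 't': [0.2955, -0.2846, 1.8874]}
side {'mtx': [[513.89, 0.0, 277.3587], [0.0, 513.89, 202.5262], [0.0, 0.0, 1.0]], 'R': [[-0.9506, -0.3103, -0.0076], [-0.1937, 0.612, -0.7668], [0.2425, -0.7275, -0.6418]], 't': [0.5409, 0.1712, 1.5489]}
```

View pics/scene0.png

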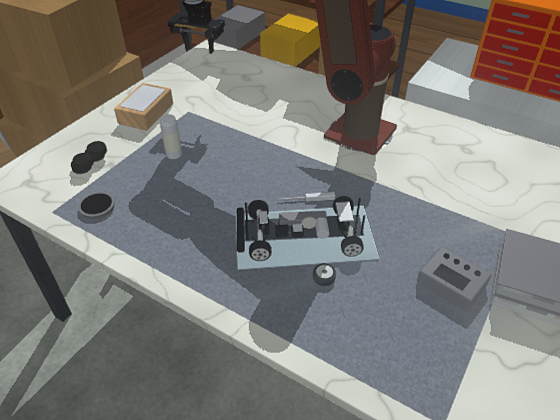

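View pics/side0.png

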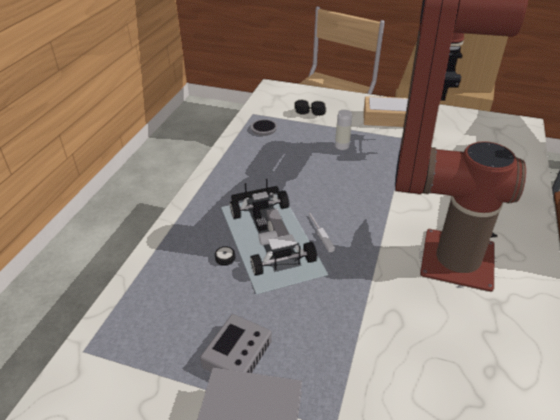

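```bash
python3 - <<'E'
import cv2
a=cv2.imread('pics/scene0.png')[185:275,225:385];cv2.imwrite('pics/sc.png',cv2.resize(a,None,fx=5,fy=5,interpolation=2))
a=cv2.imread('pics/side0.png')[175:290,215:335];cv2.imwrite('pics/si.png',cv2.resize(a,None,fx=5,fy=5,interpolation=2))
E
```

```text
(no output)
```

View pics/sc.png

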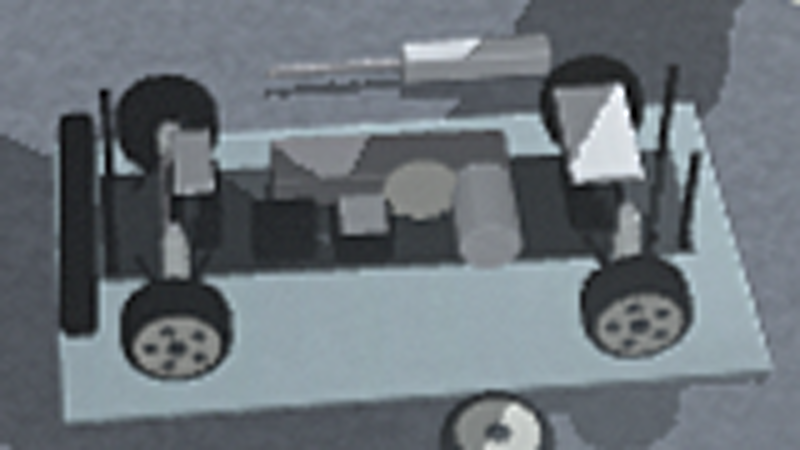

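View pics/si.png

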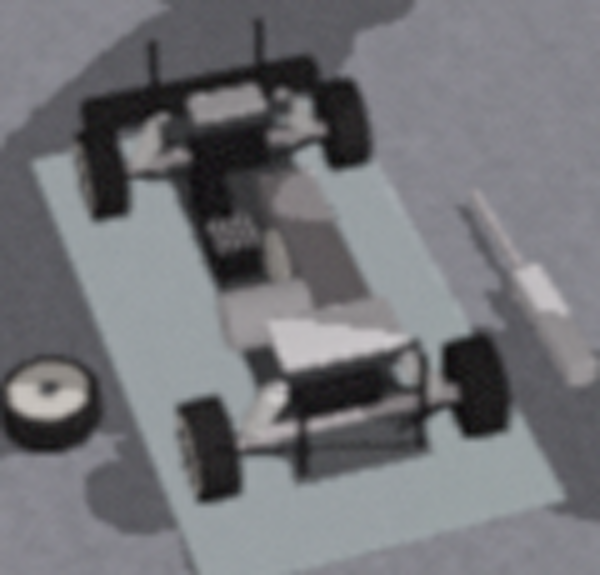

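```bash
cat > fit.py <<'E'
from bench import cams
import numpy as np
from scipy.optimize import least_squares
C={n:cams.get_calibration(n) for n in('scene','side')}
def pr(c,X):
    p=c['mtx']@(c['R']@X+c['t']);return p[:2]/p[2]
z=.006
R=[(-.095,-.037,.09),(-.095,.037,.09),(-.135,.037,.09),(-.135,-.037,.09)]
F=(.115,0,.082)
post=[(-.163,.036,.103),(-.163,-.036,.103)]
o=[]
def sc(p):return np.array(p)/5+[225,185]-[.4,.4]
def si(p):return np.array(p)/5+[215,175]-[.4,.4]
# scene: car front left in image; front away from... car left(+y) is image bottom
for X,p in zip(R,[(555,88),(570,183),(642,178),(625,83)]):o.append(('scene',X,sc(p)))
o.append(('scene',F,sc((194,161))))
for X,p in zip(post,[(695,153),(672,68)]):o.append(('scene',X,sc(p)))
for X,p in zip([R[1],R[2],R[3]],[(268,320),(288,374),(415,345)]):o.append(('side',X,si(p)))
o.append(('side',F,si((226,101))))
for X,p in zip(post,[(300,376),(420,340)]):o.append(('side',X,si(p)))
def W(v,X):
    c,s=np.cos(v[2]),np.sin(v[2]);return np.array([v[0]+c*X[0]-s*X[1],v[1]+s*X[0]+c*X[1],X[2]+z])
f=lambda v:np.concatenate([pr(C[n],W(v,X))-p for n,X,p in o])
r=least_squares(f,[.6,0,-1.5],loss='soft_l1')
print(r.x,np.degrees(r.x[2]));print(np.round(f(r.x).reshape(-1,2),1).tolist())
print('rear',W(r.x,(-.115,0,.09)),'front',W(r.x,F),'posts',[W(r.x,p).round(3).tolist() for p in post])
E
python3 fit.py
```

```text
[ 0.56442626  0.08317213 -0.94711946] -54.26594757329684
[[-0.3, -0.2], [0.5, -1.1], [0.3, -0.7], [-0.5, 0.2], [-0.3, -0.5], [0.2, 0.2], [0.2, -0.4], [-0.7, 0.1], [-0.6, -1.4], [-1.4, -1.3], [-0.2, 0.0], [0.2, 1.6], [0.6, 3.1]]
rear [0.49726353 0.17652184 0.096     ] front [ 0.631589   -0.01017757  0.088     ] posts [[0.498, 0.237, 0.109], [0.44, 0.194, 0.109]]
```

```bash
cat > plan.py <<'E'
import sys,json,numpy as np
from bench import ctrl
from scipy.spatial.transform import Rotation as Ro
def plan(tgt,yaw,n):
    s=ctrl.state();R=np.array(s['eef_rot']);p=np.array(s['position'])
    d=(np.array(tgt)-p)/n
    x=np.array([np.cos(yaw),np.sin(yaw),0]);y=np.array([0,0,-1.]);T=np.c_[x,y,np.cross(x,y)]
    rv=Ro.from_matrix(R.T@T).as_rotvec()
    print('p',p.round(4),'F',s['ft_force'].round(2),'clock',s['clock'],'rv',rv.round(3))
    for i in range(n):
        print([np.round(R.T@d,4).tolist(),np.round(rv/n,4).tolist()]);R=R@Ro.from_rotvec(rv/n).as_matrix()
a=[float(v) for v in sys.argv[1:]]
plan(a[:3],a[3],int(a[4]))
E
python3 plan.py 0.497 0.1765 0.24 0.6237 16
```

```text
p [ 0.1435 -0.6077  0.2215] F [1.49 0.07 0.03] clock 0.1 rv [-2.000e-03 -1.963e+00 -1.000e-03]
[[-0.0426, -0.0011, 0.0328], [-0.0001, -0.1227, -0.0001]]
[[-0.0383, -0.0011, 0.0377], [-0.0001, -0.1227, -0.0001]]
[[-0.0334, -0.0011, 0.0421], [-0.0001, -0.1227, -0.0001]]
[[-0.028, -0.0011, 0.0459], [-0.0001, -0.1227, -0.0001]]
[[-0.0222, -0.0011, 0.049], [-0.0001, -0.1227, -0.0001]]
[[-0.016, -0.0011, 0.0513], [-0.0001, -0.1227, -0.0001]]
[[-0.0096, -0.0011, 0.0529], [-0.0001, -0.1227, -0.0001]]
[[-0.0031, -0.0011, 0.0537], [-0.0001, -0.1227, -0.0001]]
[[0.0035, -0.0011, 0.0536], [-0.0001, -0.1227, -0.0001]]
[[0.0101, -0.0011, 0.0528], [-0.0001, -0.1227, -0.0001]]
[[0.0165, -0.0011, 0.0512], [-0.0001, -0.1227, -0.0001]]
[[0.0226, -0.0011, 0.0488], [-0.0001, -0.1227, -0.0001]]
[[0.0284, -0.0011, 0.0457], [-0.0001, -0.1227, -0.0001]]
[[0.0338, -0.0012, 0.0418], [-0.0001, -0.1227, -0.0001]]
[[0.0386, -0.0012, 0.0374], [-0.0001, -0.1227, -0.0001]]
[[0.0429, -0.0012, 0.0324], [-0.0001, -0.1227, -0.0001]]
```

Request:
drive_tool:
  rows:
    - [[-0.043, -0.005, 0.033], [0, -0.123, 0], 0]
    - [[-0.038, -0.005, 0.038], [0, -0.123, 0], 0]
    - [[-0.033, -0.005, 0.042], [0, -0.123, 0], 0]
    - [[-0.028, -0.003, 0.046], [0, -0.123, 0], 0]
    - [[-0.022, 0, 0.049], [0, -0.123, 0], 0]
    - [[-0.016, 0, 0.051], [0, -0.123, 0], 0]
    - [[-0.01, 0, 0.053], [0, -0.123, 0], 0]
    - [[-0.003, 0, 0.054], [0, -0.123, 0], 0]

```text
clock: 1.1
position: [0.3206, -0.2142, 0.2403]
eef_rot: [[0.939, 0.0, 0.344], [-0.344, 0.0, 0.939], [0.0, -1.0, 0.0]]
ft_force: [0.6, -0.1, -1.2]
grip_width: 0.171
```

Request:
drive_tool:
  rows:
    - [[0.003, 0, 0.054], [0, -0.123, 0], 0]
    - [[0.01, 0, 0.053], [0, -0.123, 0], 0]
    - [[0.016, 0, 0.051], [0, -0.123, 0], 0]
    - [[0.023, 0, 0.049], [0, -0.123, 0], 0]
    - [[0.028, 0, 0.046], [0, -0.123, 0], 0]
    - [[0.034, 0, 0.042], [0, -0.123, 0], 0]
    - [[0.039, 0, 0.037], [0, -0.123, 0], 0]
    - [[0.043, 0, 0.032], [0, -0.123, 0], 0]

```text
clock: 2.1
position: [0.4958, 0.1796, 0.2402]
eef_rot: [[0.806, -0.0, -0.592], [0.592, -0.0, 0.806], [-0.0, -1.0, -0.0]]
ft_force: [0.6, -0.3, 0.5]
grip_width: 0.003
```

```bash
python3 plan.py 0.497 0.1765 0.15 0.6237 3; python3 - <<'E'
from bench import ctrl,cams
import cv2,numpy as np
s=ctrl.state();print(s['joint_pos'],np.round(s['eef_rot'],3).tolist(),s['grip_width'])
im=cams.grab_frame('wrist');cv2.imwrite('pics/w1.png',im[:,:,::-1])
c=cams.get_calibration('wrist')
for P in([.4973,.1765,.096],[.6316,-.0102,.088],[.498,.237,.109],[.44,.194,.109],[.497,.1765,.096]):
    p=c['mtx']@(c['R']@np.array(P)+c['t']);print(P,p[:2]/p[2])
E
```

```text
p [0.4958 0.1796 0.2402] F [ 0.62 -0.28  0.54] clock 2.1 rv [ 0.    0.01 -0.  ]
[[-0.0003, 0.0301, -0.0011], [0.0, 0.0033, -0.0001]]
[[-0.0003, 0.0301, -0.0011], [0.0, 0.0033, -0.0001]]
[[-0.0003, 0.0301, -0.0011], [0.0, 0.0033, -0.0001]]
[ 1.98014305e-01 -2.57554984e-02  1.75791599e+00 -2.36420925e-04
  1.40980260e+00 -4.35509415e-01] [[0.806, -0.0, -0.592], [0.592, -0.0, 0.806], [-0.0, -1.0, -0.0]] 0.0025448384901359043
[0.4973, 0.1765, 0.096] [272.35377366 208.41263664]
[0.6316, -0.0102, 0.088] [270.09578141 393.62907725]
[0.498, 0.237, 0.109] [311.95942008 160.69637448]
[0.44, 0.194, 0.109] [233.18700529 160.55919293]
[0.497, 0.1765, 0.096] [272.11085708 208.23754877]
```

View pics/w1.png

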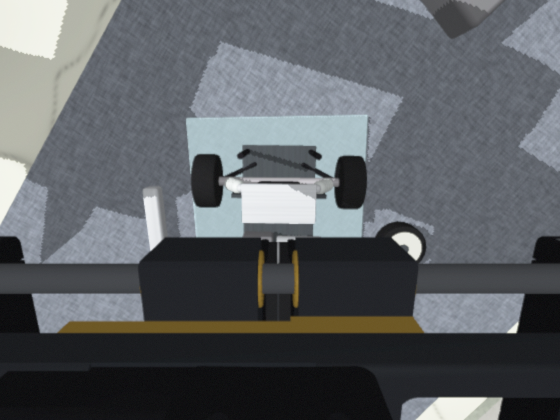

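```bash
python3 - <<'E'
import cv2
a=cv2.imread('pics/w1.png')[110:250,180:380];cv2.imwrite('pics/wc.png',cv2.resize(a,None,fx=4,fy=4,interpolation=2))
E
```

```text
(no output)
```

View pics/wc.png

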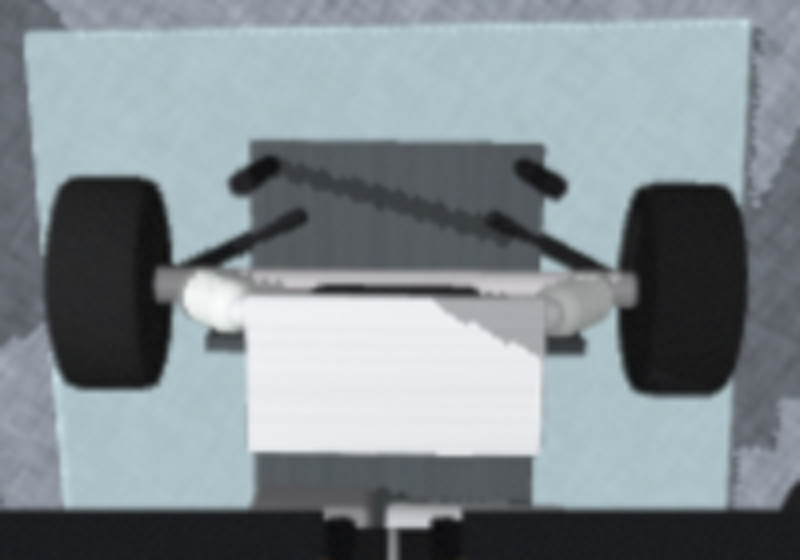

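```bash
python3 - <<'E'
from bench import ctrl,cams
import cv2,numpy as np
from scipy.optimize import least_squares
s=ctrl.state();print(s['clock'],s['position'],abs(s['qvel']).max())
c=cams.get_calibration('wrist')
im=cams.grab_frame('wrist');cv2.imwrite('pics/w2.png',im[:,:,::-1])
print(np.abs(im.astype(int)-cv2.imread('pics/w1.png')[:,:,::-1]).mean())
pts=[(-.135,-.037,.09),(-.135,.037,.09),(-.095,.037,.09),(-.095,-.037,.09),(-.163,-.036,.103),(-.163,.036,.103)]
px=np.array([(247,295),(543,297),(541,456),(249,453),(238,185),(560,190)])/4+[180,110]-.4
def W(v,X):
    C,S=np.cos(v[2]),np.sin(v[2]);return np.array([v[0]+C*X[0]-S*X[1],v[1]+S*X[0]+C*X[1],X[2]+.006])
def pr(X):
    p=c['mtx']@(c['R']@X+c['t']);return p[:2]/p[2]
f=lambda v:np.concatenate([pr(W(v,X))-p for X,p in zip(pts,px)])
r=least_squares(f,[.56,.08,-.95]);print(r.x,f(r.x).round(1),W(r.x,(-.115,0,.09)))
E
```

```text
2.15 [0.49723536 0.18452798 0.23969971] 0.08309226283267919
6.720286281179138
[ 0.56710339  0.09065566 -0.94256077] [-0.6  0.3  1.3  0.6  0.1  0.2 -0.4  0.2  0.7 -0.4 -1.  -0.7] [0.49951581 0.18369823 0.096     ]
```

```bash
python3 - <<'E'
from bench import ctrl,cams
import cv2,numpy as np
s=ctrl.state();print(s['clock'],s['position'],abs(s['qvel']).max())
c=cams.get_calibration('wrist');np.savez('w3.npz',**{k:c[k] for k in('mtx','R','t')})
im=cams.grab_frame('wrist')
cv2.imwrite('pics/w3.png',cv2.resize(im[110:250,180:380,::-1],None,fx=4,fy=4,interpolation=2))
print(ctrl.state()['position'])
E
```

```text
2.2 [0.49607364 0.18176611 0.23949333] 0.0592841829012686
[0.49535397 0.17972135 0.23945268]
```

View pics/w3.png

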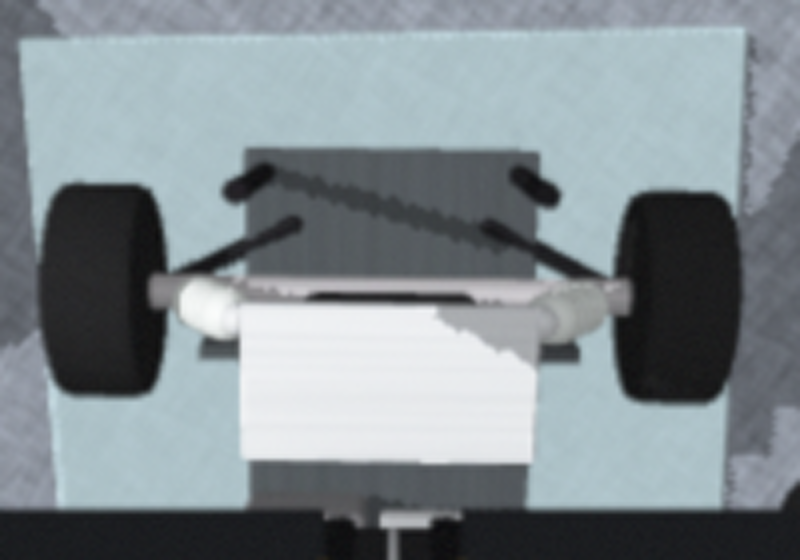

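```bash
python3 - <<'E'
import numpy as np
from scipy.optimize import least_squares
c=np.load('w3.npz')
pts=[(-.135,-.037,.09),(-.135,.037,.09),(-.095,.037,.09),(-.095,-.037,.09),(-.163,-.036,.103),(-.163,.036,.103)]
px=np.array([(240,304),(537,306),(533,464),(242,461),(230,191),(553,198)])/4+[180,110]-.4
def W(v,X):
    C,S=np.cos(v[2]),np.sin(v[2]);return np.array([v[0]+C*X[0]-S*X[1],v[1]+S*X[0]+C*X[1],X[2]+.006])
def pr(X):
    p=c['mtx']@(c['R']@X+c['t']);return p[:2]/p[2]
f=lambda v:np.concatenate([pr(W(v,X))-p for X,p in zip(pts,px)])
r=least_squares(f,[.56,.08,-.95]);print(r.x,f(r.x).round(1),W(r.x,(-.115,0,.09)))
E
python3 plan.py 0.4975 0.178 0.13 0.62 4
```

```text
[ 0.56475558  0.08446878 -0.94960591] [-0.6 -0.1  1.   0.4  0.3  0.2 -0.4 -0.1  0.9  0.1 -1.1 -0.5] [0.49782517 0.1779852  0.096     ]
p [0.4954 0.1797 0.2395] F [ 0.91 -0.1  -0.29] clock 2.25 rv [-0.001  0.013 -0.002]
[[0.0002, 0.0274, -0.0007], [-0.0003, 0.0032, -0.0004]]
[[0.0002, 0.0274, -0.0007], [-0.0003, 0.0032, -0.0004]]
[[0.0002, 0.0274, -0.0007], [-0.0003, 0.0032, -0.0004]]
[[0.0002, 0.0274, -0.0007], [-0.0003, 0.0032, -0.0004]]
```

Request:
drive_tool:
  rows:
    - [[0, 0.028, 0], [0, 0.012, 0], 0]
    - [[0, 0.028, 0], [0, 0, 0], 0]
    - [[0, 0.028, 0], [0, 0, 0], 0]
    - [[0, 0.012, 0], [0, 0, 0], 0]
    - [[0, 0.006, 0], [0, 0, 0], 0]
    - [[0, 0, 0], [0, 0, 0], 0]
    - [[0, 0, 0], [0, 0, 0], 0]

```text
clock: 3.12
position: [0.4963, 0.1778, 0.1397]
eef_rot: [[0.816, 0.002, -0.578], [0.578, 0.0, 0.816], [0.002, -1.0, -0.001]]
ft_force: [0.2, 0.3, -0.7]
grip_width: 0.004
```

```bash
python3 plan.py 0.498 0.178 0.096 0.62 1; python3 - <<'E'
from bench import ctrl,cams
import cv2
for n,(a,b,c,d) in {'scene':(170,290,250,410),'side':(150,290,200,340)}.items():
    im=cams.grab_frame(n)[a:b,c:d,::-1];cv2.imwrite(f'pics/{n}4.png',cv2.resize(im,None,fx=4,fy=4,interpolation=2))
E
```

```text
p [0.4963 0.1778 0.1397] F [ 0.2   0.28 -0.73] clock 3.125 rv [ 0.001 -0.003  0.002]
[[0.0014, 0.0437, -0.0008], [0.0008, -0.0031, 0.0017]]
```

View pics/scene4.png

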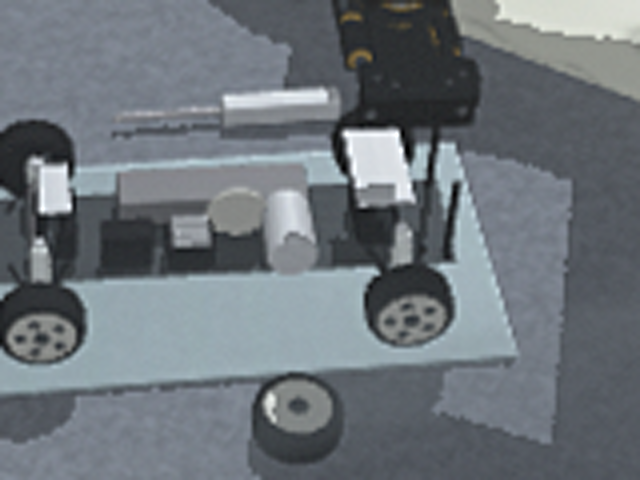

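View pics/side4.png

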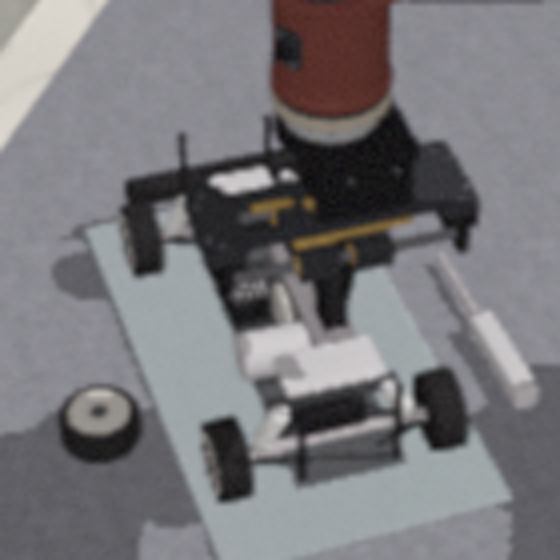

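Request:
drive_tool:
  rows:
    - [[0.001, 0.012, -0.001], [0, 0, 0], 0]
    - [[0, 0.012, 0], [0, 0, 0], 0]
    - [[0, 0.008, 0], [0, 0, 0], 0]
    - [[0, 0.003, 0], [0, 0, 0], 0]
    - [[0, 0, 0], [0, 0, 0], 0]
    - [[0, 0, 0], [0, 0, 0], 0]
    - [[0, 0, 0], [0, 0, 0], 0]

```text
clock: 4.1
position: [0.4973, 0.1776, 0.104]
eef_rot: [[0.816, 0.001, -0.579], [0.579, 0.0, 0.816], [0.001, -1.0, -0.0]]
ft_force: [0.4, -0.3, 0.2]
grip_width: 0.003
```

```bash
python3 plan.py 0.498 0.178 0.096 0.62 1; python3 - <<'E'
from bench import ctrl,cams
import cv2
for n,(a,b,c,d) in {'scene':(170,290,250,410),'side':(150,290,200,340)}.items():
    im=cams.grab_frame(n)[a:b,c:d,::-1];cv2.imwrite(f'pics/{n}5.png',cv2.resize(im,None,fx=4,fy=4,interpolation=2))
E
```

```text
p [0.4973 0.1776 0.104 ] F [ 0.36 -0.34  0.18] clock 4.1 rv [ 0.    -0.003  0.001]
[[0.0008, 0.008, -0.0001], [0.0003, -0.003, 0.0008]]
```

View pics/side5.png

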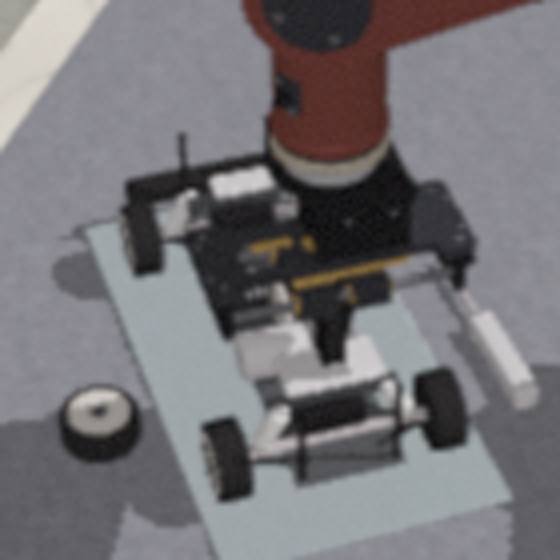

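View pics/scene5.png

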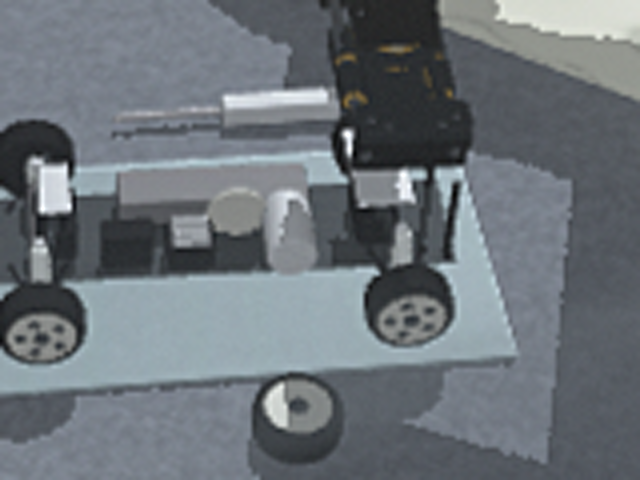

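Request:
drive_tool:
  rows:
    - [[0.0005, 0.002, 0], [0, 0, 0], 0]
    - [[0, 0.002, 0], [0, 0, 0], 0]
    - [[0, 0.002, 0], [0, 0, 0], 0]
    - [[0, 0.002, 0], [0, 0, 0], 0]
    - [[0, 0.002, 0], [0, 0, 0], 0]
    - [[0, 0.002, 0], [0, 0, 0], 0]
    - [[0, 0.001, 0], [0, 0, 0], 0]
    - [[0, 0, 0], [0, 0, 0], 0]

```text
clock: 5.2
position: [0.4974, 0.1779, 0.0907]
eef_rot: [[0.816, 0.0, -0.579], [0.579, 0.0, 0.816], [0.0, -1.0, 0.0]]
ft_force: [-1.5, 0.7, 3.4]
grip_width: 0.002
```

Request:
drive_tool:
  rows:
    - [[0, 0.002, 0], [0, 0, 0], 0]
    - [[0, 0.002, 0], [0, 0, 0], 0]
    - [[0, 0.001, 0], [0, 0, 0], 0]
    - [[0, 0, 0], [0, 0, 0], 0]

```text
clock: 5.7
position: [0.4975, 0.1781, 0.0858]
eef_rot: [[0.816, 0.0, -0.579], [0.579, 0.001, 0.816], [0.0, -1.0, 0.0]]
ft_force: [-2.5, 1.2, 7.3]
grip_width: 0.002
```

Request:
drive_tool:
  rows:
    - [[0, 0, 0], [0, 0, 0], 0]
    - [[0, 0, 0], [0, 0, 0], 0]
    - [[0, 0, 0], [0, 0, 0], 0]
    - [[0, 0, 0], [0, 0, 0], 0]
    - [[0, 0, 0], [0, 0, 0], 0]
    - [[0, 0, 0], [0, 0, 0], 0]
    - [[0, 0, 0], [0, 0, 0], 0]

```text
clock: 6.58
position: [0.4975, 0.1781, 0.0859]
eef_rot: [[0.816, 0.0, -0.579], [0.579, 0.001, 0.816], [0.001, -1.0, 0.0]]
ft_force: [-3.1, 2.7, 7.1]
grip_width: 0.008
```

```bash
python3 - <<'E'
from bench import ctrl,cams
import cv2
for n,(a,b,c,d) in {'side':(150,290,200,340)}.items():
    im=cams.grab_frame(n)[a:b,c:d,::-1];cv2.imwrite(f'pics/{n}6.png',cv2.resize(im,None,fx=4,fy=4,interpolation=2))
s=ctrl.state();print(s['clock'],s['position'],s['ft_force'])
E
```

```text
6.625 [0.49748945 0.17810972 0.08594149] [-2.72079518  1.90615241  7.25971565]
```

View pics/side6.png

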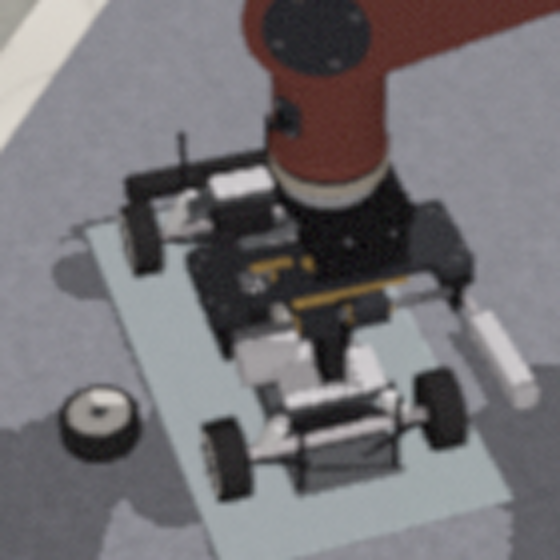

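Request:
drive_tool:
  rows:
    - [[0, 0, 0], [0, 0, 0], 0]
    - [[0, 0, 0], [0, 0, 0], 0]
    - [[0, 0, 0], [0, 0, 0], 0]
    - [[0, 0, 0], [0, 0, 0], 0]
    - [[0, 0, 0], [0, 0, 0], 0]
    - [[0, 0, 0], [0, 0, 0], 0]
    - [[0, 0, 0], [0, 0, 0], 0]
    - [[0, 0, 0], [0, 0, 0], 0]

```text
clock: 7.62
position: [0.4975, 0.1781, 0.0859]
eef_rot: [[0.816, 0.0, -0.579], [0.579, 0.001, 0.816], [0.001, -1.0, 0.0]]
ft_force: [-2.8, 2.0, 6.4]
grip_width: 0.004
```

Request:
drive_tool:
  rows:
    - [[0, -0.003, 0], [0, 0, 0], 0]
    - [[0, -0.004, 0], [0, 0, 0], 0]
    - [[0, -0.004, 0], [0, 0, 0], 0]
    - [[0, -0.006, 0], [0, 0, 0], 0]
    - [[0, -0.012, 0], [0, 0, 0], 0]
    - [[0, -0.02, 0], [0, 0, 0], 0]
    - [[0, -0.03, 0], [0, 0, 0], 0]
    - [[0, -0.03, 0], [0, 0, 0], 0]

```text
clock: 8.62
position: [0.4974, 0.1777, 0.196]
eef_rot: [[0.816, 0.0, -0.579], [0.579, -0.0, 0.816], [0.0, -1.0, -0.0]]
ft_force: [-0.0, 0.4, 0.1]
grip_width: 0.006
```

Request:
drive_tool:
  rows:
    - [[0, -0.03, 0], [0, 0, 0], 0]
    - [[0, -0.02, -0.02], [0, 0, 0], 0]
    - [[0, -0.01, -0.02], [0, 0, 0], 0]
    - [[0, 0, 0], [0, 0, 0], 0]
    - [[0, 0, 0], [0, 0, 0], 0]
    - [[0, 0, 0], [0, 0, 0], 0]
    - [[0, 0, 0], [0, 0, 0], 0]
    - [[0, 0, 0], [0, 0, 0], 0]

```text
clock: 9.62
position: [0.5203, 0.1454, 0.2543]
eef_rot: [[0.815, -0.0, -0.579], [0.579, -0.0, 0.815], [-0.0, -1.0, 0.0]]
ft_force: [-0.2, -0.0, 0.0]
grip_width: 0.007
```

```bash
python3 - <<'E'
from bench import ctrl,cams
import cv2
for n,(a,b,c,d) in {'side':(175,290,215,335),'scene':(185,275,225,385)}.items():
    im=cams.grab_frame(n)[a:b,c:d,::-1];cv2.imwrite(f'pics/{n}7.png',cv2.resize(im,None,fx=5,fy=5,interpolation=2))
s=ctrl.state();print(s['clock'],s['position'],s['ft_force'])
E
```

```text
9.725 [0.52040709 0.14533621 0.25446055] [-0.40640149 -0.03188907 -0.59207011]
```

View pics/side7.png

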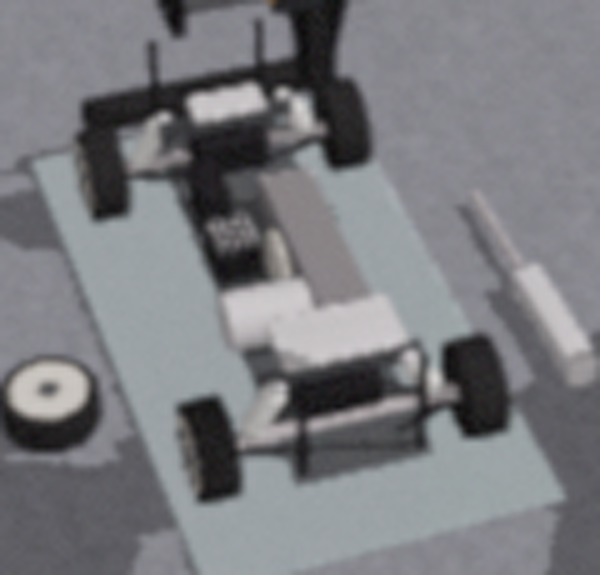

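View pics/scene7.png

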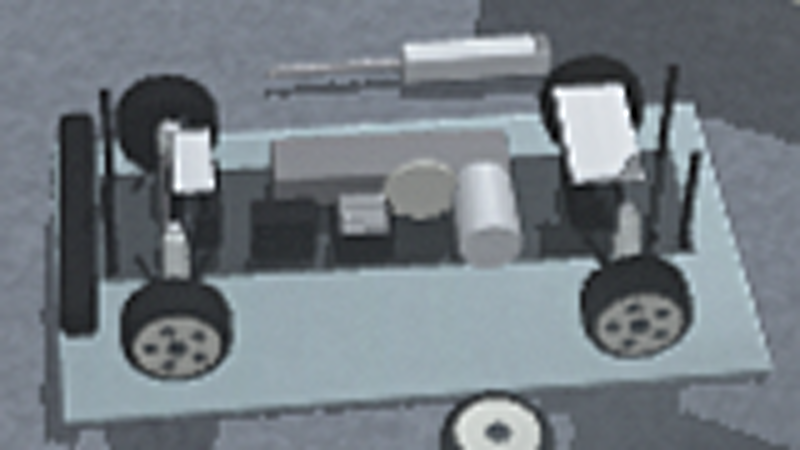

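The car, spare wheel and driver are in the same pixels as before. The rear plate is back up, with corners at (555,88) and (642,178) in the scene crop, and the hand is clear.

```bash
python3 -c "
from bench import workorder
print(workorder.job_done())"
```

```text
the job is handed in; nothing more can be done
None
```

I pressed the rear plate down with the shut fingertips to z = 0.0859 m, about 10 mm below its rest height, and held it there for about 2 s. The upward force on the tool was 6.4–7.3 N, against about 6 N expected for 10 mm. I then eased off, and the hand ended about 16 cm above the plate and 4 cm towards the car's middle.

**Checks after release:**
- **Plate:** in both camera views it is back at its starting position.
- **Surroundings:** the car, spare wheel and driver have not moved in those views. I did not check the spray can or the charger in close-up, but the hand never went near the charger and passed at about 0.22–0.24 m height where the can might be.
- **Forces:** wrist readings are back to about 0 N.

**Disagreements:**
- My first wrist-camera fit was about 7 mm off because the arm was still settling. Repeated as the motion died down, it agreed with the other two cameras to about 2 mm.
- While pressing there was a sideways reading of about 3–4 N on the wrist, most likely friction, but the car did not move.

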